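Hang the inspection mirror on the sprung hook in the bench cabinet

TASK

Lift the inspection mirror out of its bench stand and lower it, upright, through the opening in the top of the cabinet without anything touching the cabinet itself. Feel gently for the spring hook inside until it comes through the mirror's slot, push the mirror back against the green spring pad and slide it fully down behind the hook's upturned tip, so that the pad clamps it there; press gently, a few newtons at a time, 25 N at the very most. Let go of it, leaving the meter, the parts box and the screwdriver where they are.

Things in the scene. Friction and masses are not known exactly. Their poses are not given: they have to be found in the camera images.
- mirror_grip (a point): Centre of the inspection mirror's upright orange handle, the part to grasp: 16 mm thick (its x), 30 mm wide (y), 60 mm tall (z up). Below it an aluminium plate 6 mm thick, 48 mm wide and 52 mm tall, then the black 40 x 40 x 8 mm mirror; in all 152 mm tall (handle centre 122 mm above the underside), about 150 g. It stands upright in the stand; it may be hung either way round.
- mirror_eye (a point): Centre of the slot through the mirror's plate, 60 mm straight below the handle's centre and 62 mm above the underside. The slot runs through along x and is 11 mm wide (y) and 24 mm tall (z).
- stand: Fixed grey stand on the bench, base 100 x 110 mm and 8 mm thick; origin under its centre. An upright pocket 11 x 44 mm, 30 mm deep, open at the top (38 mm above the bench), holds the mirror, which lifts straight out.
- cabinet: Fixed grey steel bench cabinet, 190 mm (x) x 170 mm (y) x 140 mm tall, 4 mm sheet, clear window on its +x side; origin under its centre. Its top has one opening, edged yellow, 115 mm (x) by 96 mm (y), centred over the origin; nothing may touch the cabinet. The hook bracket stands inside.
- bracket: Bracket inside the cabinet, heading as the cabinet, origin 100 mm above the bench, 8 mm to -x of the cabinet's centre. Its back plate (62 mm wide, x -38 to -33 mm) rises 20 mm above the origin. A carriage with a brass hook and a green pad is clamped on it anywhere from -10 to +10 mm along the bracket's y: not measured, find it by feel or sight; it cannot be shifted.
- hook_home (a point): Where the hook is when its carriage is at y = 0 (same point as the bracket's origin): on the axis of its bar, below the middle of its upturned tip. Bar 6 mm round, pointing to +x. Tip 6 mm round (x -3 to +3 mm), its rounded top 11 mm above the bar's axis. The hook gives way to -x: 1 N to start, 0.5 N more per mm, hard stop at 10 mm; it springs back out.
- seat_home (a point): Where the slot's centre is when the mirror hangs properly on a hook at y = 0: bracket x = -6 mm, 9 mm below the bar's axis, the slot's top edge resting on the bar, the plate between pad and tip. A plate held with its slot's centre about 4 mm above the bar's axis lets bar and tip pass through.
- pad (a joint): Push-in (m) of the green pad: 0 at rest, hard stop 0.014; 1.5 N to start, 0.25 N more per mm. Two faces, each side of the bar, from 18 below to 14 mm above its axis; at rest at bracket x = -5 mm, 2 mm behind the tip: push in 7 to 10 mm for the 6 mm plate to pass down behind the tip. Its friction holds the plate up, so push it down to the bar. About 0.004 once hung.
- meter_mid (a point): Centre of a red handheld meter lying on the bench, 75 x 140 x 34 mm. Leave alone.
- partsbox_mid (a point): Centre of a clear parts box lying on the bench, 90 x 150 x 30 mm. Leave alone.
- driver_grip (a point): Handle of a yellow screwdriver lying on the bench. Leave alone.

How it is judged:
By the outcome, as a careful person would: the job done as asked, in the order asked, and still so for the second after the job is handed in, with the robot touching nothing.
It also fails if it takes over 72 s, if anything falls off the work surface, if the arm or the gripper's body presses on something with over 40 N, if the wrist force passes 120 N, or if a joint passes its speed limit or range.

ROBOT

A 7-joint arm with a two-finger parallel gripper is mounted at the origin on the work surface. World frame = base frame: x ahead of the robot, y to its left, z up, the work surface at z = 0. Lengths are in m, angles in rad, forces in N, time in s.
With the tool pointing down it reaches from about 0.425 to 0.875 m from the base axis. Payload 4.7 kg.
Tool frame: the origin (TCP) lies midway between the tips of the shut fingers; the grasp point (between the pads) lies 19 mm behind it; z points along the fingers, y is the direction in which the jaws open and shut (so a half turn about z gives the same grasp; the last joint's range is limited). The gripper opens to 87 mm and grips with 3 to 60 N. Pads are 19 mm wide; open, the fingers measure 117 mm over their backs; the gripper's body (75 mm by 190 mm) begins 51 mm behind the grasp point.
Start: joints at [-1.264, 0.321, -0.07, 1.45, 0.023, 1.371, -0.057], TCP at [0.188, 0.622, 0.223] pointing down, gripper open.
Joint ranges: [-2.86, 2.86], [-0.3, 2.09], [-1.38, 1.24], [0.06, 2.45], [-1.56, 4.7], [0.09, 2.05], [-2.69, 2.69]. Speed limits (rad/s): [2.57, 2.57, 3.14, 3.14, 3.14, 3.14, 3.14].

INTERFACE

Orientations are given as a rotation vector (axis times angle).
In Python, from bench import * gives the robot as it stands. The module is installed in compiled form; this text tells all that it offers.
- The arm moves only by the tool play_rows, never from a script. Its argument "series" is one flat list of numbers, 7 for each row, row after row: the opening in per cent of the stroke, from 0 (shut) to 100 (fully open), then the shift along the tool's x, y, z in m, then the turn, a rotation vector about the tool's x, y, z in degrees. In form: [fingers, tx, ty, tz, rx, ry, rz, fingers, tx, ty, tz, rx, ry, rz, ...]. A call has 1 to 10 rows; each row is the pose to reach, as a shift and turn from the pose commanded when the call began, along the tool's axes at that moment; what a row does not reach only later rows make up. A row lasts 1/12 s, in which the tool goes at most 41.7 mm and 7.16 degrees, less where a joint would pass 70% of its speed; a pose out of reach is approached as far as the arm can. A call with a gripper value outside its range is refused whole. The fingers move at their own pace and stop on an object; "force" is the grip in N (left out, the last holds). Time passes only in rows, so rows that repeat a pose let the fingers close. It gives the time, the measured TCP pose, the force and the opening at its end, in the units of the state.
- get_state(): the state, without advancing time (a new reading comes with each control period).
- get_image(name): name is "scene" or "top" or "wrist"; returns a dict with "frame" (480x640x3 uint8, red, green, blue), "fx", "fy", "cx", "cy" (pixels), "R" (3x3) and "t" (3): a world point X has camera coordinates R X + t. Camera axes: x right, y down, z forward; pixel columns grow to the right and rows downward; lengths in m; the calibration is good to about 2 mm. A picture is of the moment at which its call begins. There is no depth.
- close_job(): hands the job in, once; it reports no verdict.
The state is a dict: "time": time; "joint_positions": joint angles; "qd": joint speeds; "joint_torque": joint torques, N m; "position": TCP position; "tool_rot": TCP orientation; "ft_force": force on the tool from outside, world axes, zero at the start; "torque": the same for the moment, N m; "grip_width": opening from 0.0 (shut) to 1.0 (fully open).
Only numpy, scipy, OpenCV 4.12 (cv2) and the standard library are available. Lean on these libraries where they do the work, as an engineer would, in place of code of your own. Each camera call takes 0.05 s, during which the arm holds its last target.

## Working session

There is one attempt and no reset: what is moved stays moved. The work goes in short steps, Python scripts to look and compute and a tool call to move; the robot and the scene stay as the last step left them, time stands still between calls to the robot, and variables do not carry over. Pictures are saved under pics/ and viewed, and the job is handed in when it is done.

Besides the shell and the picture viewer there is one more tool, called after "Emit:" by a JSON object that holds its "op" and its "data", one argument or row to a line. play_rows: Moves the arm, as the interface text tells. Its arguments: {"type":"object","properties":{"series":{"type":"array"},"force":{"type":"number"}},"required":["series"]}

```bash
mkdir -p pics; ls
python3 - <<'E'
from bench import *
import cv2
s=get_state();print(s)
for n in ["scene","top","wrist"]:
    d=get_image(n);cv2.imwrite(f"pics/a_{n}.png",d["frame"][:,:,::-1])
    print(n,d["fx"],d["fy"],d["cx"],d["cy"],d["R"],d["t"])
E
```

```text
pics
{'time': 0.0, 'joint_positions': array([-1.26386702,  0.32180716, -0.07013252,  1.45168977,  0.02262869,
        1.37083787, -0.05690829]), 'qd': array([ 0.00039381,  0.00016889, -0.00182534,  0.00043958,  0.00094281,
        0.00131816, -0.00017685]), 'joint_torque': array([-6.22184853e-04, -4.91273260e+01, -4.04549316e-01, -3.12549520e+01,
       -6.40135864e-02,  4.32283350e-02,  1.61932353e-04]), 'position': array([0.18749437, 0.62176902, 0.22146481]), 'tool_rot': array([-4.58193873e-01, -3.10782550e+00,  3.05750893e-03]), 'ft_force': array([-0.22993458,  0.29789514, -0.35479127]), 'torque': array([ 0.0271384 , -0.00998403,  0.02484755]), 'grip_width': 1.001019129320454}
scene 433.34070991919134 433.34070991919134 322.9900328542728 237.75669532728884 [[ 0.07832113  0.99692709  0.00147585]
 [ 0.6342489  -0.04868594 -0.77159446]
 [-0.76915157  0.0613682  -0.63611305]] [-0.02875322 -0.31776093  1.65892721]
top 617.9968267244304 617.9968267244304 316.4772341476805 243.18820180897885 [[-4.03848455e-04 -9.99974711e-01 -7.10031053e-03]
 [-9.81246955e-01  1.76488129e-03 -1.92746723e-01]
 [ 1.92754380e-01  6.88931762e-03 -9.81222853e-01]] [0.00398768 0.64696413 1.44387419]
wrist 346.0279979174832 346.0279979174832 317.2784597395096 240.02544678438696 [[ 0.28805265  0.957612   -0.00222073]
 [ 0.91703076 -0.27517624  0.28867389]
 [ 0.27582649 -0.08518975 -0.95742491]] [-0.64827422 -0.03490612  0.39134801]
```

View pics/a_scene.png

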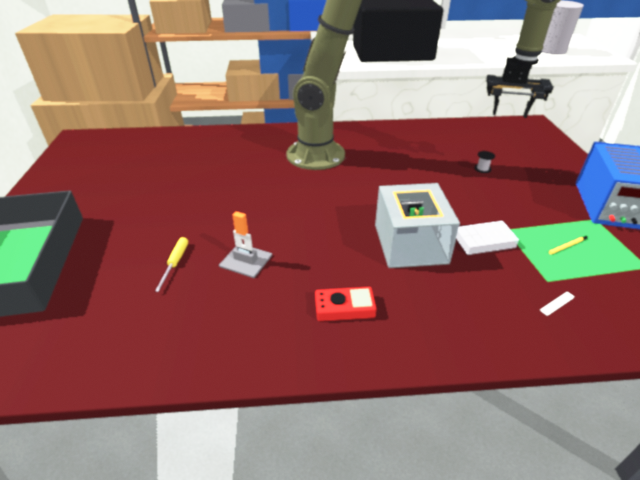

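View pics/a_top.png

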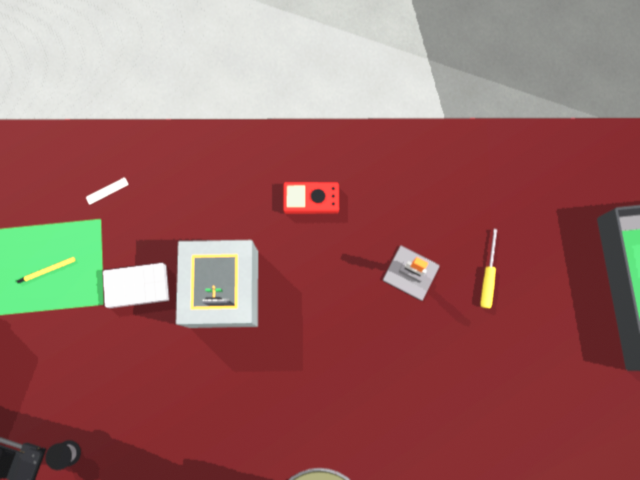

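View pics/a_wrist.png

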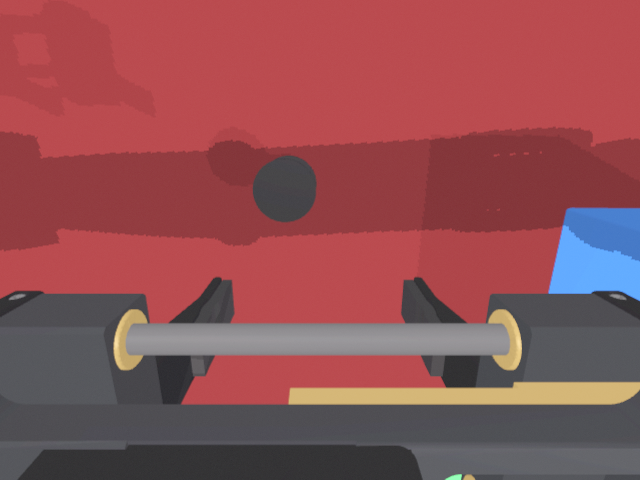

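Run:
```python
import cv2
t=cv2.imread("pics/a_top.png");s=cv2.imread("pics/a_scene.png")
a=cv2.resize(t[230:335,165:270],(560,560),interpolation=cv2.INTER_CUBIC)
b=cv2.resize(t[235:310,375:450],(560,560),interpolation=cv2.INTER_CUBIC)
cv2.imwrite("pics/b1.png",a);cv2.imwrite("pics/b2.png",b)
a=cv2.resize(s[175:275,370:470],(560,560),interpolation=cv2.INTER_CUBIC)
b=cv2.resize(s[205:280,210:285],(560,560),interpolation=cv2.INTER_CUBIC)
cv2.imwrite("pics/b3.png",a);cv2.imwrite("pics/b4.png",b)
```

```text
(no output)
```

View pics/b1.png

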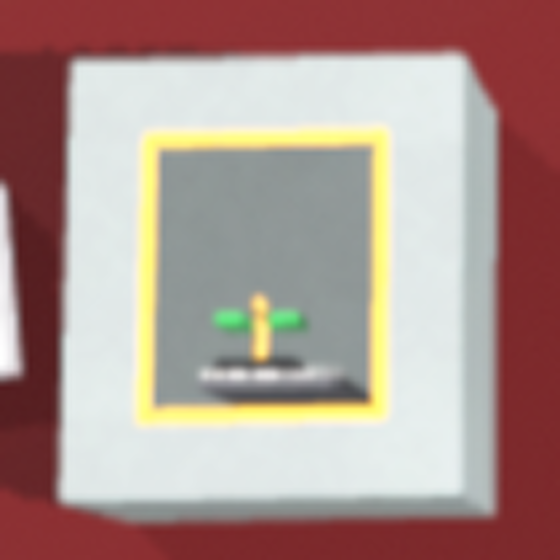

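View pics/b2.png

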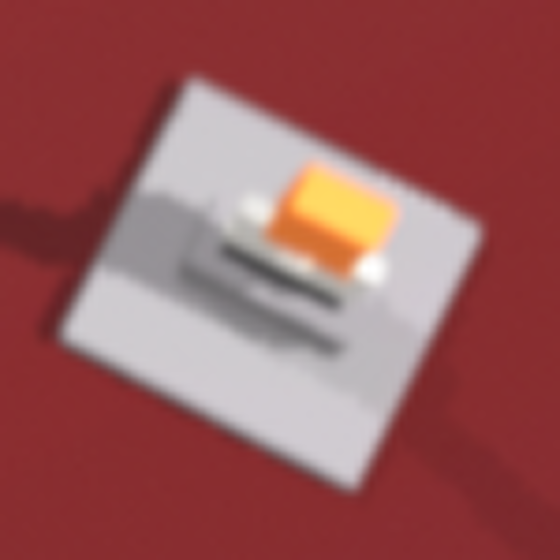

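View pics/b3.png

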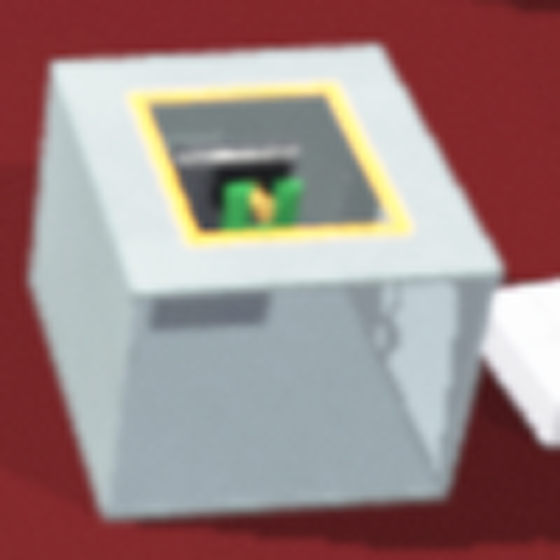

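View pics/b4.png

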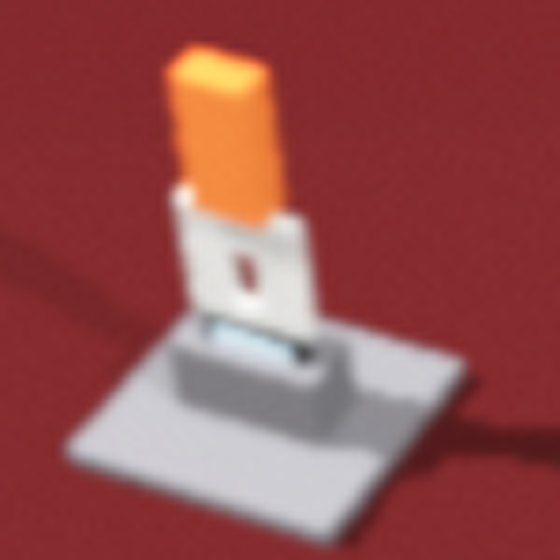

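```bash
cat > h.py <<'E'
import numpy as np
from bench import *
def ray(d,u,v):
    R=np.array(d["R"]);t=np.array(d["t"]);c=-R.T@t
    return c,R.T@np.array([(u-d["cx"])/d["fx"],(v-d["cy"])/d["fy"],1.])
def at_z(d,u,v,z):
    c,r=ray(d,u,v);return c+r*(z-c[2])/r[2]
def proj(d,X):
    p=np.array(d["R"])@np.array(X)+np.array(d["t"]);return p[0]/p[2]*d["fx"]+d["cx"],p[1]/p[2]*d["fy"]+d["cy"]
E
python3 - <<'E'
from h import *
d=get_image("top");s=get_image("scene")
def crop(d,P,ox,oy,k,z):
    A=np.array([at_z(d,ox+(u+.5)/k-.5,oy+(v+.5)/k-.5,z) for u,v in P])[:,:2]
    print(A.round(4).tolist(),"mean",A.mean(0).round(4))
    for i in range(len(A)):
        e=A[(i+1)%len(A)]-A[i];print("  ",np.hypot(*e).round(4),np.degrees(np.arctan2(e[1],e[0])).round(1))
k=560/105;kb=560/75
print("cab top");crop(d,[(72,58),(463,52),(462,495),(60,500)],165,230,k,.14)
print("open outer");crop(d,[(142,132),(390,127),(386,415),(137,422)],165,230,k,.14)
print("hook tip / pads");crop(d,[(259,297),(262,358)],165,230,k,.108)
print("stand");crop(d,[(190,75),(483,232),(358,492),(60,335)],375,235,kb,.008)
print("handle");crop(d,[(315,161),(401,210),(382,256),(297,208)],375,235,kb,.16)
ks=5.6
print("scene: cab");crop(s,[(50,62),(380,45),(500,275),(130,292)],370,175,ks,.14)
print("scene: stand handle");crop(s,[(168,62),(195,44),(272,70),(255,95)],210,205,kb,.16)
crop(s,[(192,318),(467,355),(337,545),(68,450)],210,205,kb,.008)
E
```

```text
cab top
[[0.6388, 0.3234], [0.6412, 0.1534], [0.45, 0.15], [0.448, 0.3203]] mean [0.5445 0.2368]
   0.17 -89.2
   0.1912 -179.0
   0.1703 90.7
   0.1909 0.9
open outer
[[0.6061, 0.2917], [0.6081, 0.1844], [0.4838, 0.1831], [0.4809, 0.2889]] mean [0.5448 0.237 ]
   0.1073 -88.9
   0.1244 -179.4
   0.1059 91.5
   0.1252 1.2
hook tip / pads
[[0.5384, 0.2443], [0.5116, 0.2422]] mean [0.525  0.2432]
   0.0269 -175.4
   0.0269 4.6
stand
[[0.6537, -0.2073], [0.5998, -0.3042], [0.5125, -0.2593], [0.5652, -0.1615]] mean [ 0.5828 -0.2331]
   0.1109 -119.1
   0.0982 152.8
   0.1111 61.7
   0.0997 -27.4
handle
[[0.5976, -0.2246], [0.5825, -0.2502], [0.5684, -0.244], [0.5832, -0.2187]] mean [ 0.5829 -0.2344]
   0.0297 -120.6
   0.0154 156.1
   0.0292 59.7
   0.0156 -22.2
scene: cab
[[0.4491, 0.1519], [0.4461, 0.3239], [0.64, 0.3236], [0.6395, 0.1541]] mean [0.5437 0.2384]
   0.172 91.0
   0.1939 -0.1
   0.1694 -90.2
   0.1904 -179.3
scene: stand handle
[[0.5772, -0.2478], [0.5674, -0.2395], [0.5845, -0.2124], [0.5983, -0.2172]] mean [ 0.5819 -0.2292]
   0.0129 139.6
   0.032 57.8
   0.0146 -19.4
   0.0371 -124.6
[[0.5326, -0.2623], [0.5619, -0.158], [0.6595, -0.2023], [0.603, -0.3014]] mean [ 0.5892 -0.231 ]
   0.1083 74.3
   0.1071 -24.4
   0.1141 -119.6
   0.0805 151.0
```

```bash
cat >> h.py <<'E'
from scipy.spatial.transform import Rotation as Ro
def T(yaw): # tool z down, tool y at world angle yaw (deg)
    a=np.radians(yaw);y=np.array([np.cos(a),np.sin(a),0]);z=np.array([0,0,-1.]);x=np.cross(y,z)
    return np.stack([x,y,z],1)
def go(p,yaw):
    s=get_state();R=Ro.from_rotvec(s["tool_rot"]).as_matrix()
    d=R.T@(np.array(p)-s["position"]);r=Ro.from_matrix(R.T@T(yaw)).as_rotvec(degrees=True)
    print("shift",d.round(4),"turn",r.round(2),"t",round(s["time"],2),"pos",s["position"].round(4),"F",s["ft_force"].round(2),"g",round(s["grip_width"],3), "q7",s["joint_positions"][6].round(2))
E
python3 - <<'E'
from h import *
d=get_image("wrist");s=get_state();R=Ro.from_rotvec(s["tool_rot"]).as_matrix()
c=-np.array(d["R"]).T@d["t"]
print("cam in tool",R.T@(c-s["position"]),"axes",(R.T@np.array(d["R"]).T).round(3))
go((0.545,0.237,0.26),1)
# view pose check: hook pixel
Rt=T(1)
Rc=R.T@np.array(d["R"]).T;ct=R.T@(c-s["position"])
for p in [(0.545,0.237,0.26),(0.53,0.17,0.26),(0.53,0.30,.26),(0.53,0.14,0.25)]:
    X=(.5365,.244,.105)
    k=(Rt@Rc).T@(np.array(X)-np.array(p)-Rt@ct);print(p,k,d["fx"]*k[0]/k[2]+d["cx"],d["fy"]*k[1]/k[2]+d["cy"])
E
```

```text
cam in tool [ 0.07998916 -0.0007386  -0.16161852] axes [[ 0.001 -0.957 -0.289]
 [ 1.     0.001 -0.001]
 [ 0.001 -0.289  0.957]]
shift [-0.4534 -0.2656 -0.0376] turn [-3.000e-02  3.000e-02  7.222e+01] t 0.3 pos [0.1876 0.6222 0.2222] F [ 0.38 -0.96  0.04] g 0.996 q7 -0.06
(0.545, 0.237, 0.26) [-0.00744342 -0.02163243  0.3241731 ] 309.33322096172986 216.9346191613285
(0.53, 0.17, 0.26) [ 0.00876292 -0.08550893  0.30490793] 327.2231514232184 142.9847304890252
(0.53, 0.3, 0.26) [0.00641751 0.0389396  0.34241874] 323.7636138022015 279.3754929063642
(0.53, 0.14, 0.25) [ 0.00929667 -0.11134204  0.28667703] 328.49982409583595 105.6321819350712
```

Emit:
{"op": "play_rows", "data": {
  "series": [100,-0.09,-0.053,-0.008,0,0,14,100,-0.227,-0.133,-0.02,0,0,36,100,-0.34,-0.2,-0.03,0,0,54,100,-0.4534,-0.2656,-0.038,0,0,72.2,100,-0.4534,-0.2656,-0.038,0,0,72.2,100,-0.4534,-0.2656,-0.038,0,0,72.2,100,-0.4534,-0.2656,-0.038,0,0,72.2,100,-0.4534,-0.2656,-0.038,0,0,72.2,100,-0.4534,-0.2656,-0.038,0,0,72.2,100,-0.4534,-0.2656,-0.038,0,0,72.2],
  "force": 30
}}

```text
time: 1.13
position: [0.4713, 0.316, 0.2532]
tool_rot: [-2.197, -2.246, -0.001]
ft_force: [1.0, 0.6, -0.1]
grip_width: 0.997
```

Run:
```python
from h import *
go((0.545,0.232,0.215),1)
```

```text
shift [-0.0856  0.0718  0.0382] turn [ 0.03 -0.04  0.26] t 1.13 pos [0.4713 0.316  0.2532] F [ 0.98  0.56 -0.15] g 0.997 q7 -0.58
```

Emit:
{"op": "play_rows", "data": {
  "series": [100,-0.0856,0.0718,0.038,0,0,0,100,-0.0856,0.0718,0.038,0,0,0,100,-0.0856,0.0718,0.038,0,0,0,100,-0.0856,0.0718,0.038,0,0,0,100,-0.0856,0.0718,0.038,0,0,0]
}}

```text
time: 1.55
position: [0.5453, 0.2313, 0.2139]
tool_rot: [2.196, 2.247, -0.003]
ft_force: [0.1, 2.3, -0.3]
grip_width: 0.996
```

Run:
```python
from h import *
import cv2,pickle
go((0.545,0.232,0.215),1)
d=get_image("wrist");cv2.imwrite("pics/c.png",d["frame"][:,:,::-1]);pickle.dump(d,open("c.pkl","wb"))
```

```text
shift [ 0.0007 -0.0003 -0.0011] turn [-0.07  0.08  0.31] t 1.55 pos [0.5453 0.2313 0.2139] F [ 0.06  2.26 -0.34] g 0.996 q7 -0.36
```

View pics/c.png

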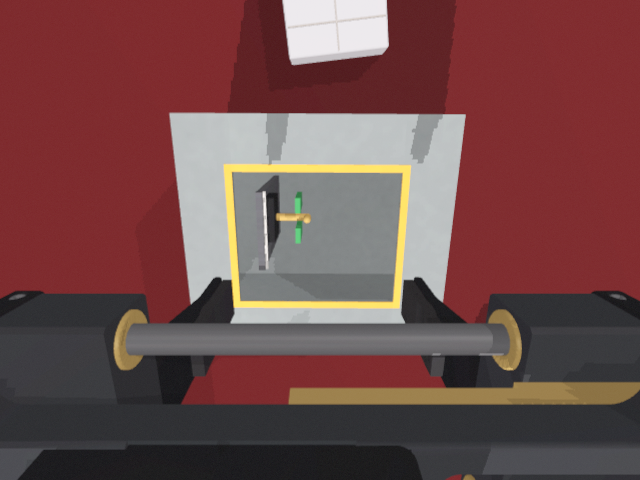

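Run:
```python
from h import *
import cv2,pickle
d=pickle.load(open("c.pkl","rb"))
f=d["frame"];cv2.imwrite("pics/c2.png",cv2.resize(f[180:280,240:340],(600,600),interpolation=cv2.INTER_CUBIC)[:,:,::-1])
g=(f[:,:,1].astype(int)>f[:,:,0]+40)&(f[:,:,1]>f[:,:,2].astype(int)+40)
n,l,s,c=cv2.connectedComponentsWithStats(g[180:280,240:340].astype(np.uint8))
for i in range(1,n): print("green",s[i]+np.array([240,180,0,0,0]),c[i]+[240,180])
y=(f[:,:,0].astype(int)>200)&(f[:,:,1]>150)&(f[:,:,2]<100)
y[:150]=0;y[320:]=0;y[180:295,250:390]=0
n,l,s,c=cv2.connectedComponentsWithStats(y.astype(np.uint8))
m=(l==1+np.argmax(s[1:,4])).astype(np.uint8)
cs,h=cv2.findContours(m,cv2.RETR_CCOMP,cv2.CHAIN_APPROX_NONE)
for q in cs:
    if cv2.contourArea(q)<5000: continue
    a=cv2.approxPolyDP(q,8,True)[:,0].astype(float)
    W=np.array([at_z(d,u,v,.14) for u,v in a]);print(a.tolist(),W.round(4).tolist())
    print(cv2.minAreaRect(np.array([at_z(d,u,v,.14)[:2] for u,v in q[:,0]],np.float32)))
```

```text
green [295 192   6  21 117] [297.66666667 202.61538462]
green [279 216  20   5  75] [288.48       217.77333333]
green [304 218   6   5  24] [306.33333333 219.95833333]
green [295 221   7  22 121] [298.33057851 231.46280992]
```

View pics/c2.png

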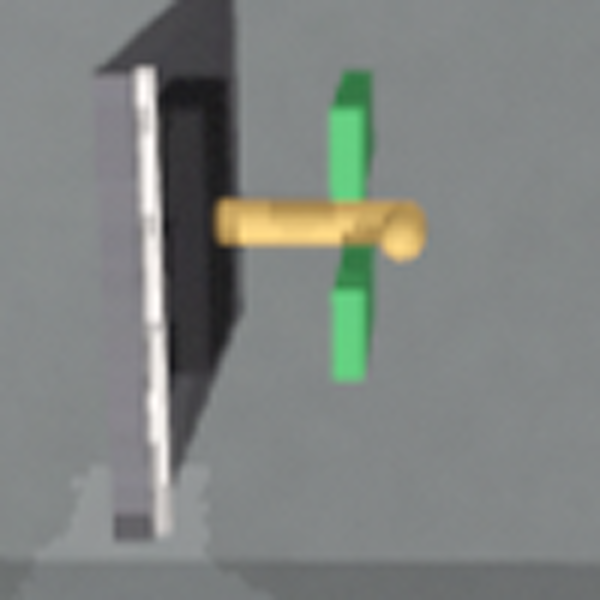

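Run:
```python
from h import *
import cv2,pickle
d=pickle.load(open("c.pkl","rb"))
f=d["frame"]
hsv=cv2.cvtColor(f,cv2.COLOR_RGB2HSV)
m=cv2.inRange(hsv,(18,150,150),(32,255,255));m[:155]=0;m[315:]=0;m[185:280,250:390]=0
for r in (200,240,280):
    c=np.where(m[r])[0];print("row",r,c[c<320].min(),c[c<320].max(),c[c>320].min(),c[c>320].max(),[at_z(d,u,r,.14)[:2].round(4).tolist() for u in (c[c<320].mean(),c[c>320].mean())])
for k in (270,320,370):
    c=np.where(m[:,k])[0];print("col",k,c[c<240].min(),c[c<240].max(),c[c>240].min(),c[c>240].max(),[at_z(d,k,u,.14)[:2].round(4).tolist() for u in (c[c<240].mean(),c[c>240].mean())])
P=lambda u,v,z:print(at_z(d,240+(u+.5)/6-.5,180+(v+.5)/6-.5,z).round(4))
print("tip");P(403,232,.108)
print("pad ends");P(348,107,.114);P(348,380,.114)
print("back ends");P(115,70,.12);P(147,515,.12);P(132,540,.12)
print("bar mid");P(285,223,.1)
```

```text
row 200 232 232 401 401 [[0.485, 0.2663], [0.6011, 0.2691]]
row 240 235 235 398 398 [[0.4857, 0.2376], [0.6016, 0.2404]]Traceback (most recent call last):
  File "<stdin>", line 8, in <module>
    return umr_minimum(a, axis, None, out, keepdims, initial, where)
ValueError: zero-size array to reduction operation minimum which has no identity
```

Run:
```python
from h import *
import cv2,pickle
d=pickle.load(open("c.pkl","rb"))
f=d["frame"].astype(int)
y=np.minimum(f[:,:,0],f[:,:,1])-f[:,:,2]
def runs(a,off):
    i=np.where(a>70)[0]+off; g=np.split(i,np.where(np.diff(i)>1)[0]+1);return [(x[0],x[-1]) for x in g if len(x)>2]
for r in (182,260,280): 
    R=runs(y[r,200:440],200);print("row",r,R,[at_z(d,(a+b)/2,r,.14)[:2].round(4).tolist() for a,b in (R[0],R[-1])])
for k in (265,320,380):
    R=runs(y[150:315,k],150);print("col",k,R,[at_z(d,k,(a+b)/2,.14)[:2].round(4).tolist() for a,b in (R[0],R[-1])])
P=lambda u,v,z:print(at_z(d,240+(u+.5)/6-.5,180+(v+.5)/6-.5,z).round(4))
print("tip");P(403,232,.108)
print("pad ends");P(348,107,.114);P(348,380,.114)
print("back ends");P(115,70,.12);P(147,515,.12);P(132,540,.12)
print("bar mid");P(285,223,.1)
```

```text
row 182 [(np.int64(225), np.int64(232)), (np.int64(402), np.int64(409))] [[0.4832, 0.2786], [0.603, 0.2814]]
row 260 [(np.int64(231), np.int64(237)), (np.int64(396), np.int64(402))] [[0.4843, 0.2224], [0.6037, 0.2253]]
row 280 [(np.int64(232), np.int64(238)), (np.int64(395), np.int64(401))] [[0.4843, 0.2068], [0.6044, 0.2096]]
col 265 [(np.int64(165), np.int64(171)), (np.int64(301), np.int64(307))] [[0.5081, 0.2885], [0.506, 0.1877]]
col 320 [(np.int64(165), np.int64(171)), (np.int64(301), np.int64(307))] [[0.5449, 0.2894], [0.5475, 0.1887]]
col 380 [(np.int64(165), np.int64(172)), (np.int64(302), np.int64(307))] [[0.5851, 0.29], [0.5927, 0.1893]]
tip
[0.5357 0.2471 0.108 ]
pad ends
[0.5286 0.2646 0.114 ]
[0.5289 0.2283 0.114 ]
back ends
[0.5002 0.2696 0.12  ]
[0.5029 0.211  0.12  ]
[0.5008 0.2074 0.12  ]
bar mid
[0.5194 0.2461 0.1   ]
```

Run:
```python
from h import *
go((0.583,-0.234,0.22),-28.3)
```

```text
shift [-0.4688  0.0261 -0.0057] turn [-0.05 -0.   29.83] t 1.6 pos [0.5444 0.2339 0.2145] F [-0.29  1.23  0.1 ] g 0.999 q7 -0.36
```

Emit:
{"op": "play_rows", "data": {
  "series": [100,-0.46,0.026,-0.006,0,0,29.8,100,-0.46,0.026,-0.006,0,0,29.8,100,-0.4688,0.026,-0.006,0,0,29.8,100,-0.4688,0.026,-0.006,0,0,29.8,100,-0.4688,0.026,-0.006,0,0,29.8,100,-0.4688,0.026,-0.006,0,0,29.8,100,-0.4688,0.026,-0.006,0,0,29.8,100,-0.4688,0.026,-0.006,0,0,29.8,100,-0.4688,0.026,-0.006,0,0,29.8,100,-0.4688,0.026,-0.006,0,0,29.8]
}}

```text
time: 2.43
position: [0.5801, -0.18, 0.221]
tool_rot: [-2.692, -1.619, -0.004]
ft_force: [0.1, 0.3, -0.2]
grip_width: 1.001
```

Emit:
{"op": "play_rows", "data": {
  "series": [100,-0.05,0.0029,0,0,0,0,100,-0.05,0.0029,0,0,0,0,100,-0.05,0.0029,0,0,0,0,100,-0.05,0.0029,0,0,0,0]
}}

```text
time: 2.77
position: [0.5588, -0.2247, 0.2205]
tool_rot: [-2.694, -1.615, -0.003]
ft_force: [0.5, 0.7, -0.1]
grip_width: 1.001
```

Run:
```python
from h import *
go((0.583,-0.234,0.22),-28.3)
```

```text
shift [0.0032 0.0257 0.0005] turn [ 0.02 -0.12  0.18] t 2.77 pos [ 0.5588 -0.2247  0.2205] F [ 0.48  0.71 -0.14] g 1.001 q7 -0.01
```

Emit:
{"op": "play_rows", "data": {
  "series": [100,0.003,0.0257,0,0,0,0,100,0.003,0.0257,0,0,0,0,100,0.003,0.0257,0,0,0,0,100,0.003,0.0257,0,0,0,0,100,0.003,0.0257,0,0,0,0]
}}

```text
time: 3.18
position: [0.5824, -0.2343, 0.2202]
tool_rot: [-2.693, -1.616, -0.001]
ft_force: [0.3, 0.7, 0.4]
grip_width: 0.997
```

Run:
```python
from h import *
import cv2,pickle
go((0.583,-0.234,0.119),-28.3)
d=get_image("wrist");cv2.imwrite("pics/d.png",d["frame"][:,:,::-1]);pickle.dump(d,open("d.pkl","wb"))
for X in [(0.583,-0.234,.16),(0.583,-0.234,.1)]: print(proj(d,X))
```

```text
shift [0.0005 0.0004 0.1012] turn [-0.01 -0.05  0.23] t 3.18 pos [ 0.5824 -0.2343  0.2202] F [0.3  0.74 0.41] g 0.997 q7 0.02
(np.float64(318.485467167455), np.float64(255.58419113079046))
(np.float64(318.2332822252477), np.float64(232.1006042081447))
```

View pics/d.png

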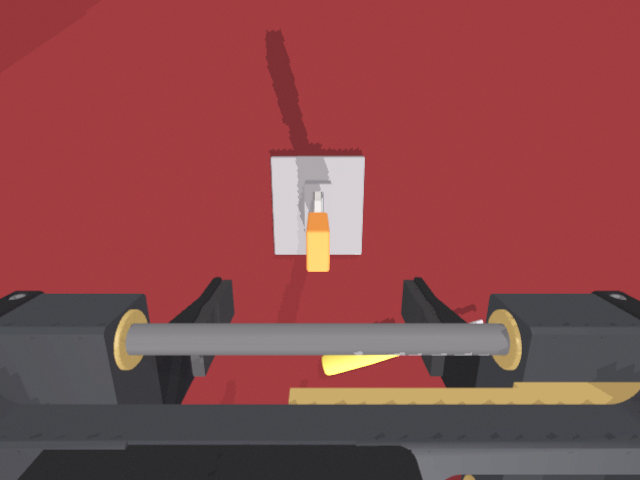

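Run:
```python
from h import *
import pickle
d=pickle.load(open("d.pkl","rb"))
for u,v,z in [(307,229,.16),(328.5,229,.16),(307.5,271,.16),(328.5,271,.16),(272,156.5,.008),(364.5,156.5,.008),(275,255,.008),(362,255,.008)]: print(at_z(d,u,v,z).round(4))
c=np.mean([at_z(d,u,v,.16) for u,v in [(307,229),(328.5,229),(307.5,271),(328.5,271)]],0);b=np.mean([at_z(d,u,v,.008) for u,v in [(272,156.5),(364.5,156.5),(275,255),(362,255)]],0)
print(c,b);go(((c[0]+b[0])/2,(c[1]+b[1])/2,.119),-28.3)
```

```text
[ 0.585  -0.2139  0.16  ]
[ 0.5976 -0.2206  0.16  ]
[ 0.5711 -0.2404  0.16  ]
[ 0.5838 -0.2472  0.16  ]
[ 0.5671 -0.1608  0.008 ]
[ 0.653  -0.2065  0.008 ]
[ 0.5149 -0.2573  0.008 ]
[ 0.6028 -0.304   0.008 ]
[ 0.58438229 -0.23052142  0.16      ] [ 0.58446018 -0.23215891  0.008     ]
shift [0.0039 0.0003 0.1014] turn [ 0.   -0.05  0.2 ] t 3.23 pos [ 0.5822 -0.2347  0.2204] F [-0.23  0.79  0.54] g 0.998 q7 0.02
```

Emit:
{"op": "play_rows", "data": {
  "series": [100,0.002,0.0003,0.03,0,0,0.2,100,0.002,0.0003,0.065,0,0,0.2,100,0.002,0.0003,0.09,0,0,0.2,100,0.002,0.0003,0.1014,0,0,0.2,100,0.002,0.0003,0.1014,0,0,0.2,100,0.002,0.0003,0.1014,0,0,0.2,40,0.002,0.0003,0.1014,0,0,0.2,0,0.002,0.0003,0.1014,0,0,0.2,0,0.002,0.0003,0.1014,0,0,0.2,0,0.002,0.0003,0.1014,0,0,0.2],
  "force": 30
}}

```text
time: 4.07
position: [0.5841, -0.2346, 0.1199]
tool_rot: [2.697, 1.608, 0.003]
ft_force: [0.0, -0.4, 0.0]
grip_width: 0.783
```

Emit:
{"op": "play_rows", "data": {
  "series": [0,0,0,0,0,0,0,0,0,0,0,0,0,0,0,0,0,0,0,0,0,0,0,0,0,0,0,0]
}}

```text
time: 4.4
position: [0.5834, -0.2343, 0.1187]
tool_rot: [-2.698, -1.609, -0.0]
ft_force: [1.5, -0.2, -0.0]
grip_width: 0.477
```

Run:
```python
from h import *
go((0.5365,0.2455,.25),1)
```

```text
shift [ 0.3998 -0.2695 -0.1313] turn [  0.   -0.  -29.4] t 4.4 pos [ 0.5834 -0.2343  0.1187] F [ 1.49 -0.18 -0.03] g 0.477 q7 0.05
```

Emit:
{"op": "play_rows", "data": {
  "series": [0,0,0,0,0,0,0,0,0,0,0,0,0,0,0,0,0,0,0,0,0,0,0,0,0,0,0,0,0,0,0,0,0,0,0,0,0,0,0,0,0,0]
}}

```text
time: 4.9
position: [0.5834, -0.2343, 0.1186]
tool_rot: [2.698, 1.609, 0.0]
ft_force: [0.3, 0.1, -0.5]
grip_width: 0.183
```

Run:
```python
from h import *
go((0.5365,0.2455,.25),1)
```

```text
shift [ 0.3998 -0.2694 -0.1314] turn [  0.    -0.   -29.39] t 4.9 pos [ 0.5834 -0.2343  0.1186] F [ 0.28  0.06 -0.51] g 0.183 q7 0.05
```

Emit:
{"op": "play_rows", "data": {
  "series": [0,0,0,-0.003,0,0,0,0,0,0,-0.015,0,0,0,0,0,0,-0.035,0,0,0,0,0,0,-0.065,0,0,0,0,0,0,-0.1,0,0,0,0,0,0,-0.135,0,0,0,0,0,0,-0.16,0,0,0,0,0,0,-0.175,0,0,0,0,0,0,-0.175,0,0,0,0,0,0,-0.175,0,0,0]
}}

```text
time: 5.73
position: [0.5835, -0.2347, 0.2946]
tool_rot: [2.698, 1.608, 0.002]
ft_force: [-0.4, -1.4, -3.2]
grip_width: 0.182
```

Run:
```python
from h import *
import cv2,pickle
go((0.557,0.2445,.295),1)
for n in ("scene","wrist"):
    d=get_image(n);f=d["frame"]
    if n=="scene":
        u,v=map(int,proj(d,(.583,-.234,.25)));f=cv2.resize(f[v-60:v+60,u-60:u+60],(600,600),interpolation=cv2.INTER_CUBIC)
    cv2.imwrite(f"pics/e_{n}.png",f[:,:,::-1])
```

```text
shift [ 0.4088 -0.2513 -0.0006] turn [ 1.000e-01 -1.000e-02 -2.941e+01] t 5.73 pos [ 0.5835 -0.2347  0.2946] F [-0.4  -1.36 -3.23] g 0.182 q7 -0.01
```

View pics/e_scene.png

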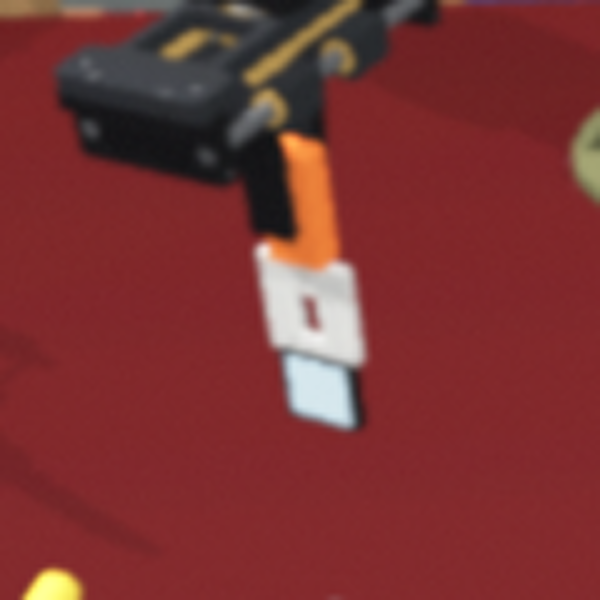

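View pics/e_wrist.png

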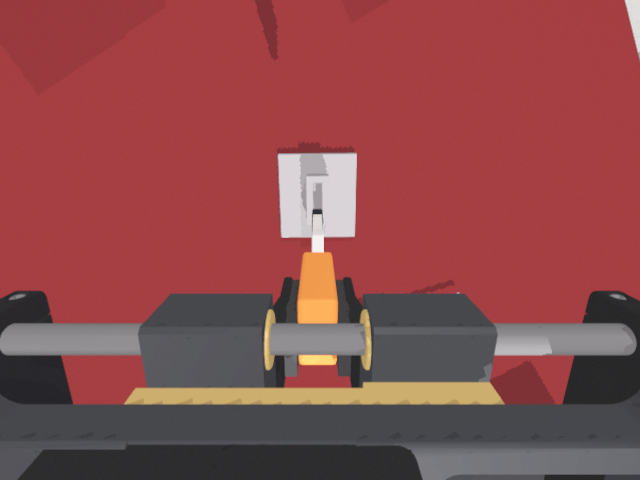

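Emit:
{"op": "play_rows", "data": {
  "series": [0,0.015,-0.009,0,0,0,-1,0,0.045,-0.028,0,0,0,-3,0,0.08,-0.049,0,0,0,-6,0,0.115,-0.071,0,0,0,-9,0,0.15,-0.092,0,0,0,-12,0,0.185,-0.114,0,0,0,-15,0,0.22,-0.135,0,0,0,-18,0,0.255,-0.157,0,0,0,-21,0,0.29,-0.178,0,0,0,-24,0,0.32,-0.197,0,0,0,-27]
}}

```text
time: 6.67
position: [0.5606, 0.1441, 0.2917]
tool_rot: [-2.242, -2.198, 0.004]
ft_force: [1.3, 0.6, -1.1]
grip_width: 0.183
```

Run:
```python
from h import *
go((0.557,0.2445,.295),1)
```

```text
shift [ 0.1003 -0.0056 -0.0033] turn [-0.18  0.01 -2.12] t 6.67 pos [0.5606 0.1441 0.2917] F [ 1.33  0.57 -1.1 ] g 0.183 q7 -0.26
```

Emit:
{"op": "play_rows", "data": {
  "series": [0,0.03,-0.002,-0.001,0,0,-1,0,0.055,-0.003,-0.002,0,0,-2,0,0.08,-0.0045,-0.003,0,0,-2.1,0,0.095,-0.0056,-0.0033,0,0,-2.1,0,0.1,-0.0056,-0.0033,0,0,-2.1,0,0.1,-0.0056,-0.0033,0,0,-2.1,0,0.1,-0.0056,-0.0033,0,0,-2.1,0,0.1,-0.0056,-0.0033,0,0,-2.1]
}}

```text
time: 7.33
position: [0.5598, 0.2382, 0.297]
tool_rot: [2.211, 2.23, -0.001]
ft_force: [0.5, 0.0, -2.1]
grip_width: 0.182
```

Run:
```python
from h import *
import cv2,pickle
go((0.557,0.2445,.153),1)
for n in ("top","scene","wrist"):
    d=get_image(n);pickle.dump(d,open(f"f_{n}.pkl","wb"));f=d["frame"]
    if n=="scene":
        u,v=map(int,proj(d,(.545,.237,.2)));f=cv2.resize(f[v-60:v+60,u-60:u+60],(600,600),interpolation=cv2.INTER_CUBIC)
    cv2.imwrite(f"pics/f_{n}.png",f[:,:,::-1])
go((0.557,0.2445,.153),1)
```

```text
shift [ 0.0065 -0.0028  0.144 ] turn [ 0.01  0.07 -0.5 ] t 7.33 pos [0.5598 0.2382 0.297 ] F [ 0.55  0.04 -2.1 ] g 0.182 q7 -0.37
shift [ 0.0054 -0.0026  0.1443] turn [ 0.03  0.   -0.44] t 7.48 pos [0.5596 0.2392 0.2973] F [-0.47 -0.06 -1.04] g 0.183 q7 -0.37
```

View pics/f_scene.png

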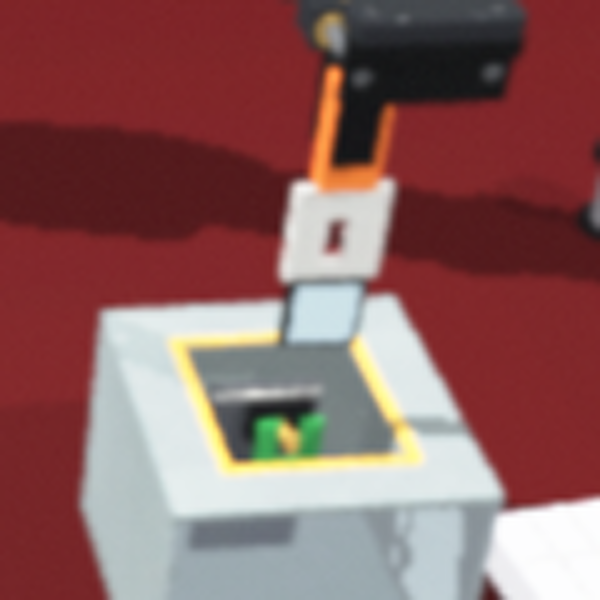

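View pics/f_wrist.png

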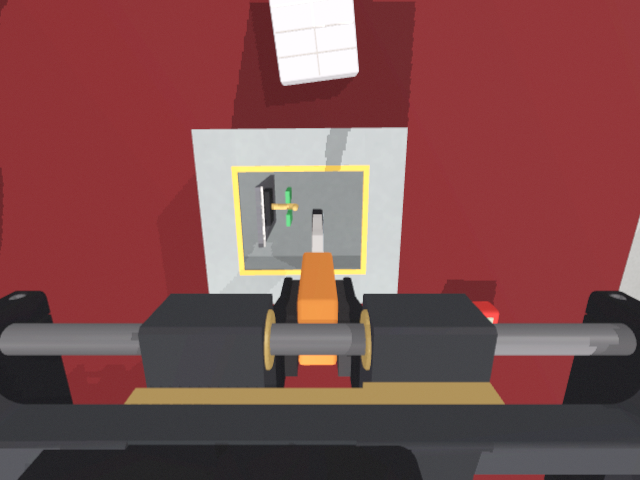

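Emit:
{"op": "play_rows", "data": {
  "series": [0,0.003,-0.0026,0,0,0,-0.4,0,0.0054,-0.0026,0.01,0,0,-0.4,0,0.0054,-0.0026,0.03,0,0,-0.4,0,0.0054,-0.0026,0.05,0,0,-0.4,0,0.0054,-0.0026,0.07,0,0,-0.4,0,0.0054,-0.0026,0.08,0,0,-0.4,0,0.0054,-0.0026,0.08,0,0,-0.4,0,0.0054,-0.0026,0.08,0,0,-0.4]
}}

```text
time: 8.15
position: [0.5562, 0.2464, 0.2167]
tool_rot: [-2.199, -2.243, 0.001]
ft_force: [-0.6, 0.4, -0.8]
grip_width: 0.181
```

Run:
```python
from h import *
import cv2,pickle
for n in ("top","scene","wrist"):
    d=get_image(n);pickle.dump(d,open(f"g_{n}.pkl","wb"));f=d["frame"]
    if n=="scene":
        u,v=map(int,proj(d,(.545,.237,.15)));f=cv2.resize(f[v-50:v+50,u-50:u+50],(600,600),interpolation=cv2.INTER_CUBIC)
    cv2.imwrite(f"pics/g_{n}.png",f[:,:,::-1])
go((0.557,0.2445,.1526),1)
```

```text
shift [-0.0023 -0.0005  0.066 ] turn [ 0.14 -0.08  0.11] t 8.3 pos [0.5573 0.2467 0.2186] F [ 0.12  0.65 -1.74] g 0.183 q7 -0.37
```

View pics/g_scene.png

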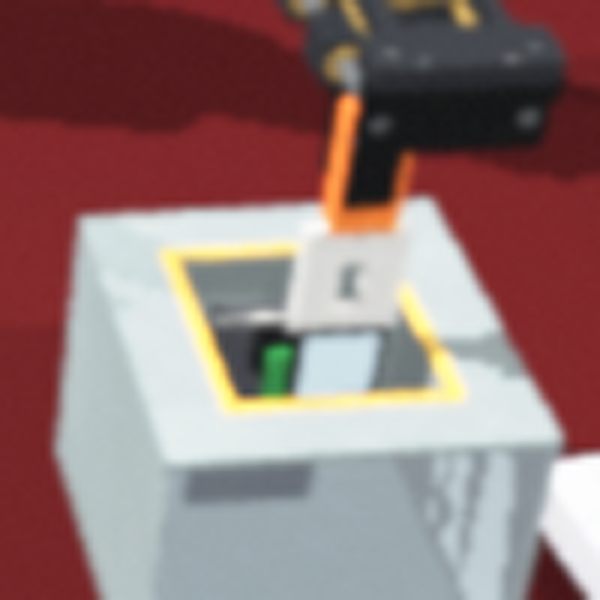

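View pics/g_wrist.png

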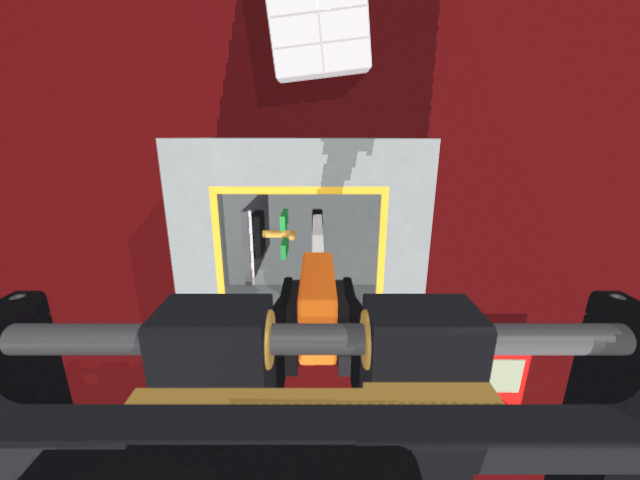

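Run:
```python
from h import *
import cv2,pickle
w=pickle.load(open("g_wrist.pkl","rb"));s=pickle.load(open("g_scene.pkl","rb"))
f=w["frame"];cv2.imwrite("pics/g2.png",cv2.resize(f[190:270,255:335],(640,640),interpolation=cv2.INTER_CUBIC)[:,:,::-1])
u,v=map(int,proj(s,(.545,.237,.15)));print(u,v)
for y in (.240,.2435,.247): 
    for nm,X in (("mir L",(.561,y-.02,.128)),("mir R",(.561,y+.02,.128)),("plate bl",(.56,y-.024,.148)),("plate br",(.56,y+.024,.148)),("slot",(.56,y,.17))):
        a=proj(s,X);print(y,nm,(a[0]-u+50)*6,(a[1]-v+50)*6)
for y in (.2435,.2475):print("tip",[(a-b+50)*6 for a,b in zip(proj(pickle.load(open("f_scene.pkl","rb")),(.5365,y,.108)),(u,v))])
```

```text
416 200
0.24 mir L 268.2174829085386 366.38558100064074
0.24 mir R 356.3356168193069 362.36628385126613
0.24 plate bl 264.66546693354326 328.71497010063865
0.24 plate br 371.4925913593005 323.93919204758106
0.24 slot 325.3278117477205 284.961463183477
0.2435 mir L 275.94271166050225 366.0332132356529
0.2435 mir R 364.0282429819986 362.0154031751249
0.2435 plate bl 272.4734821429561 328.36590755799807
0.2435 plate br 379.26067073115416 323.5919148632712
0.2435 slot 333.21048702768553 284.6168296211706
0.247 mir L 283.6650794194727 365.6809759679927
0.247 mir R 371.7180262421722 361.6646521711575
0.247 plate bl 280.2785749664765 328.0169756625734
0.247 plate br 387.02585010713074 323.2447673252166
0.247 slot 341.0901794354112 284.2723264711733
tip [np.float64(300.4816747851678), np.float64(368.0903513871333)]
tip [np.float64(309.05931119397474), np.float64(367.698449380734)]
```

View pics/g2.png

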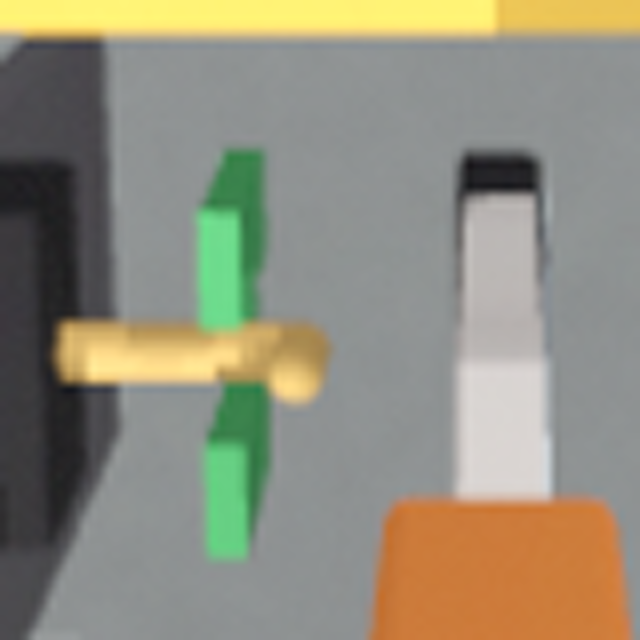

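Run:
```python
from h import *
import cv2,pickle
w=pickle.load(open("g_wrist.pkl","rb"));s=pickle.load(open("g_scene.pkl","rb"))
P=lambda n,u,v,z:print(n,at_z(w,255+(u+.5)/8-.5,190+(v+.5)/8-.5,z).round(4))
P("mirror bottom +20",500,152,.108);P("plate bottom +24",500,192,.148);P("plate top +24",503,498,.200)
P("tip",297,374,.108);P("pad+",222,210,.114);P("pad-",228,558,.114)
f=s["frame"][170:240,385:455];cv2.imwrite("pics/g3.png",cv2.resize(f,(770,770),interpolation=cv2.INTER_NEAREST)[:770,:770,::-1][:600])
t=pickle.load(open("g_top.pkl","rb"));u,v=map(int,proj(t,(.55,.24,.2)));print(u,v)
cv2.imwrite("pics/g4.png",cv2.resize(t["frame"][v-40:v+40,u-40:u+40],(600,600),interpolation=cv2.INTER_CUBIC)[:,:,::-1])
```

```text
mirror bottom +20 [0.556  0.2698 0.108 ]
plate bottom +24 [0.5559 0.2745 0.148 ]
plate top +24 [0.5562 0.2644 0.2   ]
tip [0.5357 0.2463 0.108 ]
pad+ [0.5288 0.2647 0.114 ]
pad- [0.5291 0.2284 0.114 ]
208 274
```

View pics/g3.png

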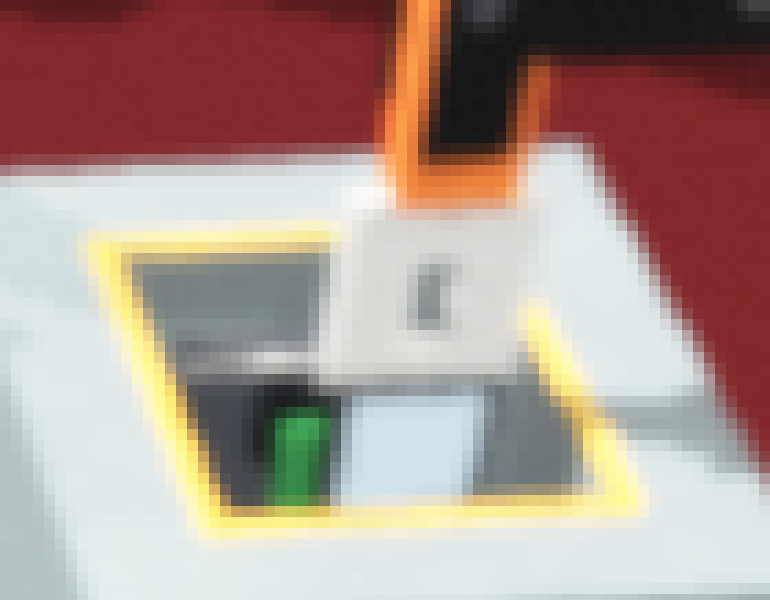

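View pics/g4.png

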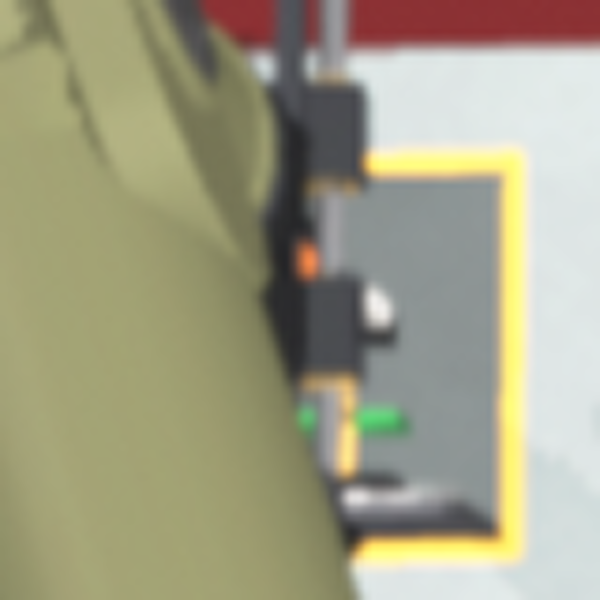

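Emit:
{"op": "play_rows", "data": {
  "series": [0,-0.002,-0.0005,0.003,0,0,0,0,-0.0037,-0.0005,0.012,0,0,0,0,-0.0037,-0.0005,0.025,0,0,0,0,-0.0037,-0.0005,0.04,0,0,0,0,-0.0037,-0.0005,0.053,0,0,0,0,-0.0037,-0.0005,0.062,0,0,0,0,-0.0037,-0.0005,0.066,0,0,0,0,-0.0037,-0.0005,0.066,0,0,0,0,-0.0037,-0.0005,0.066,0,0,0,0,-0.0037,-0.0005,0.066,0,0,0]
}}

```text
time: 9.13
position: [0.5566, 0.2429, 0.1518]
tool_rot: [2.2, 2.242, 0.002]
ft_force: [-0.2, 0.3, -2.2]
grip_width: 0.182
```

Run:
```python
from h import *
import cv2,pickle
go((0.557,0.243,.1526),1)
for n in ("scene","wrist"):
    d=get_image(n);pickle.dump(d,open(f"i_{n}.pkl","wb"));f=d["frame"]
    f=f[150:250,365:465] if n=="scene" else f[170:270,240:340]
    f=cv2.resize(f,(600,600),interpolation=cv2.INTER_CUBIC)
    cv2.imwrite(f"pics/i_{n}.png",f[:,:,::-1])
go((0.557,0.243,.1526),1)
```

```text
shift [ 0.0001  0.0004 -0.0008] turn [ 0.08 -0.04  0.11] t 9.13 pos [0.5566 0.2429 0.1518] F [-0.15  0.33 -2.16] g 0.182 q7 -0.35
shift [ 0.0001  0.0004 -0.0007] turn [ 0.09 -0.05  0.11] t 9.23 pos [0.5566 0.2429 0.1519] F [ 0.46  0.88 -2.21] g 0.183 q7 -0.35
```

View pics/i_scene.png

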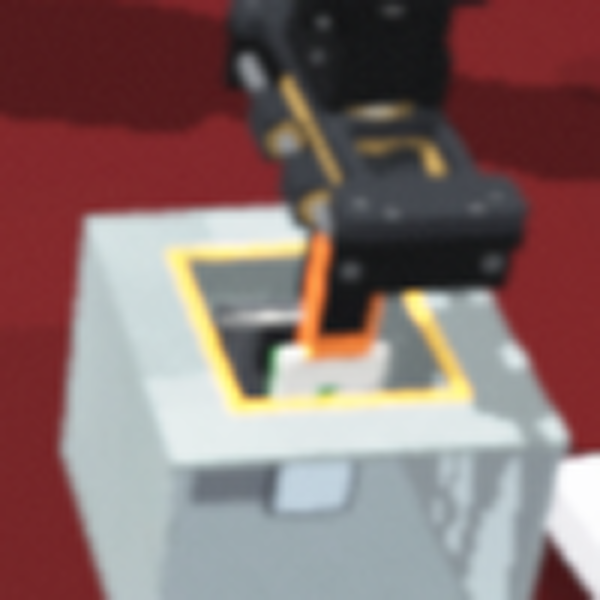

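View pics/i_wrist.png

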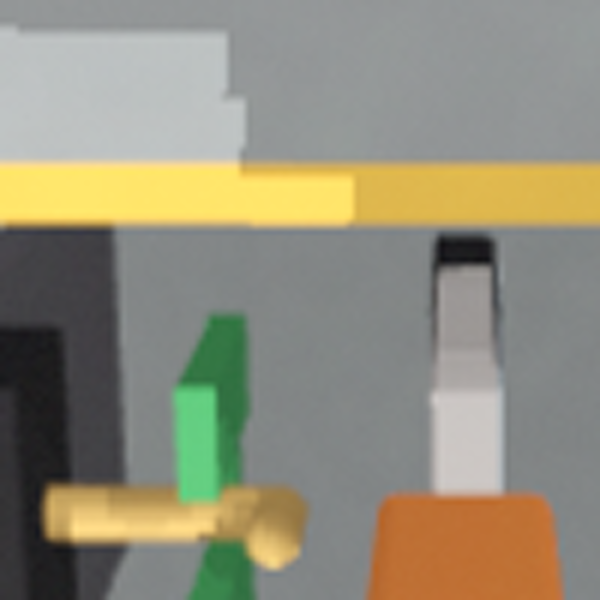

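Run:
```python
from h import *
import pickle
w=pickle.load(open("i_wrist.pkl","rb"))
P=lambda n,u,v,z:print(n,at_z(w,240+(u+.5)/6-.5,170+(v+.5)/6-.5,z).round(4))
P("mirror bottom +20",465,237,.0413);P("plate bottom +24",465,265,.0813);P("plate top/handle",467,494,.133)
P("tip",273,544,.108);P("pad+",196,388,.114)
go((.557,.243,.1526),1)
```

```text
mirror bottom +20 [0.5555 0.2655 0.0413]
plate bottom +24 [0.5553 0.2705 0.0813]
plate top/handle [0.5556 0.2604 0.133 ]
tip [0.5355 0.2459 0.108 ]
pad+ [0.5285 0.2646 0.114 ]
shift [ 0.0001  0.0004 -0.0007] turn [ 0.09 -0.05  0.11] t 9.23 pos [0.5566 0.2429 0.1519] F [ 0.46  0.88 -2.21] g 0.183 q7 -0.35
```

Emit:
{"op": "play_rows", "data": {
  "series": [0,0,-0.003,-0.0007,0,0,0,0,0,-0.006,-0.0007,0,0,0,0,0,-0.009,-0.0007,0,0,0,0,0,-0.011,-0.0007,0,0,0,0,0,-0.012,-0.0007,0,0,0,0,0,-0.012,-0.0007,0,0,0]
}}

```text
time: 9.73
position: [0.5437, 0.2425, 0.1518]
tool_rot: [-2.199, -2.243, -0.0]
ft_force: [-0.2, -0.0, -1.7]
grip_width: 0.177
```

Emit:
{"op": "play_rows", "data": {
  "series": [0,0,-0.001,0,0,0,0,0,0,-0.002,0,0,0,0,0,0,-0.003,0,0,0,0,0,0,-0.004,0,0,0,0,0,0,-0.004,0,0,0,0,0,0,-0.004,0,0,0,0]
}}

```text
time: 10.23
position: [0.54, 0.2423, 0.1517]
tool_rot: [-2.2, -2.243, -0.0]
ft_force: [-0.5, 0.0, -2.0]
grip_width: 0.184
```

Run:
```python
from h import *
import cv2,pickle
go((0.54,0.243,.1526),1)
d=get_image("wrist");pickle.dump(d,open("j.pkl","wb"))
cv2.imwrite("pics/j.png",cv2.resize(d["frame"][170:270,250:350],(600,600),interpolation=cv2.INTER_CUBIC)[:,:,::-1])
```

```text
shift [ 0.0007 -0.     -0.0009] turn [ 0.   -0.01  0.11] t 10.23 pos [0.54   0.2423 0.1517] F [-0.51  0.04 -1.99] g 0.184 q7 -0.37
```

View pics/j.png

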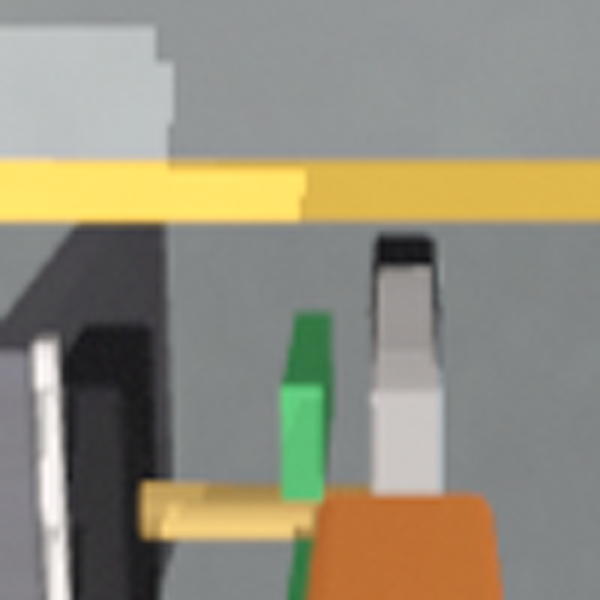

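Emit:
{"op": "play_rows", "data": {
  "series": [0,0.0005,-0.001,-0.0009,0,0,0,0,0.0005,-0.002,-0.0009,0,0,0,0,0.0005,-0.003,-0.0009,0,0,0,0,0.0005,-0.004,-0.0009,0,0,0,0,0.0005,-0.004,-0.0009,0,0,0]
}}

```text
time: 10.7
position: [0.5358, 0.2428, 0.1526]
tool_rot: [-2.2, -2.243, -0.0]
ft_force: [-0.2, -0.5, -1.8]
grip_width: 0.183
```

Emit:
{"op": "play_rows", "data": {
  "series": [0,0,-0.001,0,0,0,0,0,0,-0.002,0,0,0,0,0,0,-0.003,0,0,0,0,0,0,-0.003,0,0,0,0,0,0,-0.003,0,0,0,0]
}}

```text
time: 11.12
position: [0.5334, 0.2426, 0.1526]
tool_rot: [2.2, 2.242, 0.001]
ft_force: [1.4, 0.1, -2.9]
grip_width: 0.182
```

Run:
```python
from h import *
import cv2,pickle
go((0.526,0.243,.1526),1)
d=get_image("wrist");pickle.dump(d,open("k.pkl","wb"))
cv2.imwrite("pics/k.png",cv2.resize(d["frame"][170:270,260:360],(600,600),interpolation=cv2.INTER_CUBIC)[:,:,::-1])
```

```text
shift [ 0.0005 -0.0074  0.    ] turn [ 0.05 -0.01  0.1 ] t 11.12 pos [0.5334 0.2426 0.1526] F [ 1.35  0.11 -2.92] g 0.182 q7 -0.38
```

View pics/k.png

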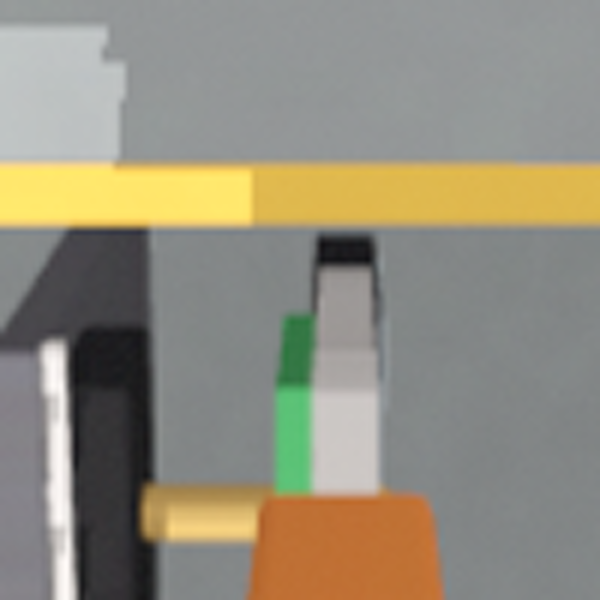

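Emit:
{"op": "play_rows", "data": {
  "series": [0,0.0003,-0.001,0,0,0,0,0,0.0003,-0.0025,0,0,0,0,0,0.0003,-0.004,0,0,0,0,0,0.0003,-0.0055,0,0,0,0,0,0.0003,-0.007,0,0,0,0,0,0.0003,-0.008,0,0,0,0,0,0.0003,-0.0085,0,0,0,0,0,0.0003,-0.0085,0,0,0,0,0,0.0003,-0.0085,0,0,0,0]
}}

```text
time: 11.92
position: [0.5248, 0.2425, 0.1526]
tool_rot: [2.2, 2.242, 0.0]
ft_force: [4.3, -0.8, -4.8]
grip_width: 0.181
```

Run:
```python
from h import *
import cv2,pickle
go((0.525,0.243,.1396),1)
for n in ("scene","wrist"):
    d=get_image(n);f=d["frame"]
    f=f[150:250,365:465] if n=="scene" else f[170:270,260:360]
    cv2.imwrite(f"pics/l_{n}.png",cv2.resize(f,(600,600),interpolation=cv2.INTER_CUBIC)[:,:,::-1])
go((0.525,0.243,.1396),1)
```

```text
shift [0.0005 0.0002 0.013 ] turn [0.03 0.01 0.09] t 11.92 pos [0.5248 0.2425 0.1526] F [ 4.31 -0.82 -4.76] g 0.181 q7 -0.39
shift [0.0004 0.0002 0.013 ] turn [0.02 0.01 0.1 ] t 12.02 pos [0.5248 0.2426 0.1526] F [ 4.15 -1.14 -3.67] g 0.183 q7 -0.39
```

View pics/l_wrist.png

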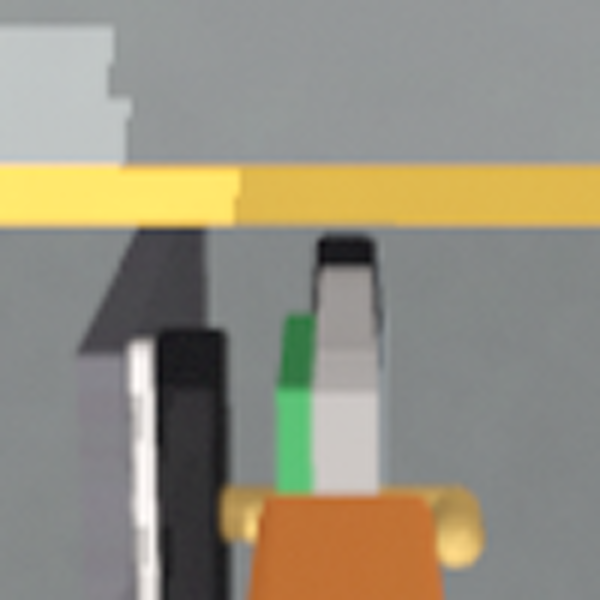

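Emit:
{"op": "play_rows", "data": {
  "series": [0,0.0004,0,0.001,0,0,0,0,0.0004,0,0.002,0,0,0,0,0.0004,0,0.003,0,0,0,0,0.0004,0,0.004,0,0,0,0,0.0004,0,0.005,0,0,0,0,0.0004,0,0.006,0,0,0,0,0.0004,0,0.006,0,0,0,0,0.0004,0,0.006,0,0,0]
}}

```text
time: 12.68
position: [0.5245, 0.2438, 0.1466]
tool_rot: [-2.199, -2.243, -0.001]
ft_force: [3.6, 1.7, 0.0]
grip_width: 0.183
```

Run:
```python
from h import *
go((0.525,0.243,.1396),1)
```

```text
shift [-0.0008  0.0005  0.007 ] turn [ 0.01 -0.05  0.13] t 12.68 pos [0.5245 0.2438 0.1466] F [3.63 1.74 0.01] g 0.183 q7 -0.39
```

Emit:
{"op": "play_rows", "data": {
  "series": [0,-0.0004,0,0.001,0,0,0,0,-0.0006,0,0.002,0,0,0,0,-0.0006,0,0.003,0,0,0,0,-0.0006,0,0.004,0,0,0,0,-0.0006,0,0.005,0,0,0,0,-0.0006,0,0.005,0,0,0]
}}

```text
time: 13.18
position: [0.5244, 0.2424, 0.1413]
tool_rot: [-2.2, -2.243, 0.001]
ft_force: [4.1, 0.8, -0.7]
grip_width: 0.182
```

Emit:
{"op": "play_rows", "data": {
  "series": [0,0,0,0.001,0,0,0,0,0,0,0.0015,0,0,0,0,0,0,0.0015,0,0,0]
}}

```text
time: 13.43
position: [0.5245, 0.2423, 0.1399]
tool_rot: [2.2, 2.243, -0.001]
ft_force: [4.8, 0.2, -1.0]
grip_width: 0.179
```

Run:
```python
from h import *
import cv2
go((0.525,0.243,.1396),1)
for n in ("scene","wrist"):
    d=get_image(n);f=d["frame"]
    f=f[150:250,365:465] if n=="scene" else f[170:270,260:360]
    cv2.imwrite(f"pics/m_{n}.png",cv2.resize(f,(600,600),interpolation=cv2.INTER_CUBIC)[:,:,::-1])
go((0.525,0.243,.1396),1)
```

```text
shift [0.0006 0.0005 0.0003] turn [-0.01  0.02  0.1 ] t 13.43 pos [0.5245 0.2423 0.1399] F [ 4.79  0.2  -1.04] g 0.179 q7 -0.39
shift [0.0007 0.0006 0.0003] turn [-0.01  0.02  0.1 ] t 13.53 pos [0.5244 0.2423 0.1399] F [ 4.32  0.26 -0.07] g 0.179 q7 -0.39
```

View pics/m_wrist.png

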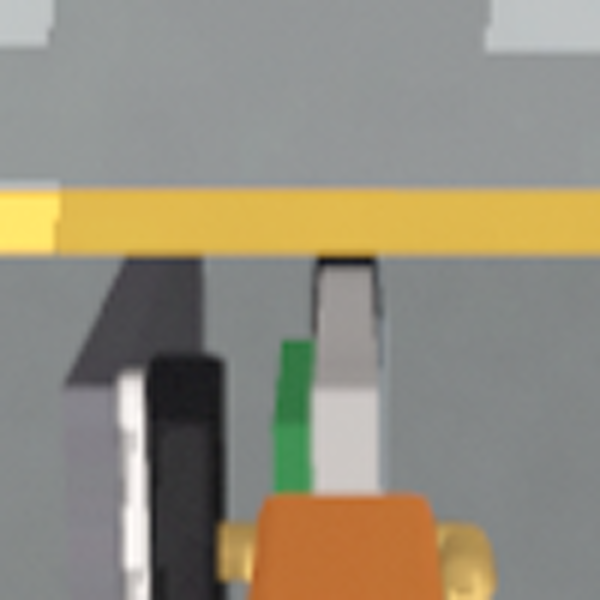

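View pics/m_scene.png

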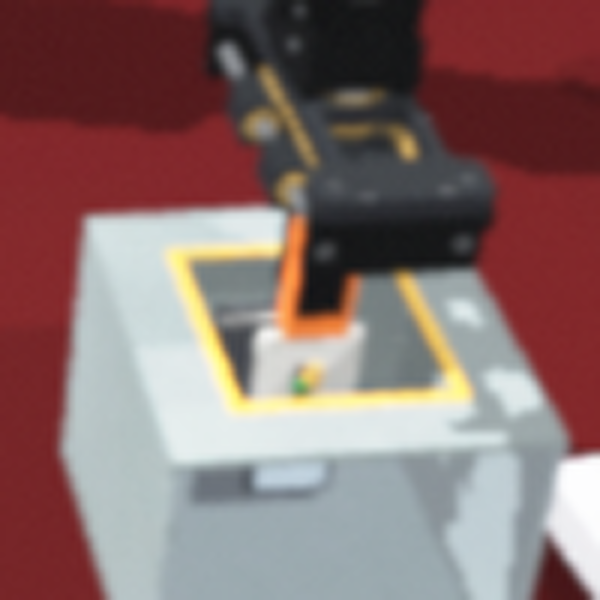

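Emit:
{"op": "play_rows", "data": {
  "series": [0,0,0,0.0005,0,0,0,0,0,0,0.001,0,0,0,0,0,0,0.001,0,0,0]
}}

```text
time: 13.78
position: [0.5246, 0.2424, 0.1393]
tool_rot: [2.2, 2.242, 0.0]
ft_force: [2.6, -0.9, 1.2]
grip_width: 0.184
```

Emit:
{"op": "play_rows", "data": {
  "series": [0,0,0,0.0005,0,0,0,0,0,0,0.0005,0,0,0,0,0,0,0.0005,0,0,0]
}}

```text
time: 14.03
position: [0.5247, 0.2424, 0.1392]
tool_rot: [2.2, 2.242, 0.001]
ft_force: [3.9, -1.5, 5.8]
grip_width: 0.184
```

Emit:
{"op": "play_rows", "data": {
  "series": [0,0,0.001,0,0,0,0,0,0,0.002,0,0,0,0,0,0,0.003,0,0,0,0,0,0,0.004,0,0,0,0,0,0,0.0042,0,0,0,0,0,0,0.0042,0,0,0,0]
}}

```text
time: 14.53
position: [0.5271, 0.2427, 0.139]
tool_rot: [-2.198, -2.242, 0.004]
ft_force: [-1.4, -1.1, 8.8]
grip_width: 0.183
```

Run:
```python
from h import *
import cv2
go((0.5292,0.243,.139),1)
for n in ("scene","wrist"):
    d=get_image(n);f=d["frame"]
    f=f[150:250,365:465] if n=="scene" else f[170:270,260:360]
    cv2.imwrite(f"pics/n_{n}.png",cv2.resize(f,(600,600),interpolation=cv2.INTER_CUBIC)[:,:,::-1])
go((0.5292,0.243,.139),1)
```

```text
shift [ 0.0003  0.0021 -0.    ] turn [-0.2   0.02  0.13] t 14.53 pos [0.5271 0.2427 0.139 ] F [-1.42 -1.11  8.85] g 0.183 q7 -0.38
shift [ 0.0003  0.0022 -0.    ] turn [-0.2   0.01  0.13] t 14.63 pos [0.527  0.2427 0.139 ] F [-1.06 -2.45  8.06] g 0.184 q7 -0.38
```

View pics/n_wrist.png

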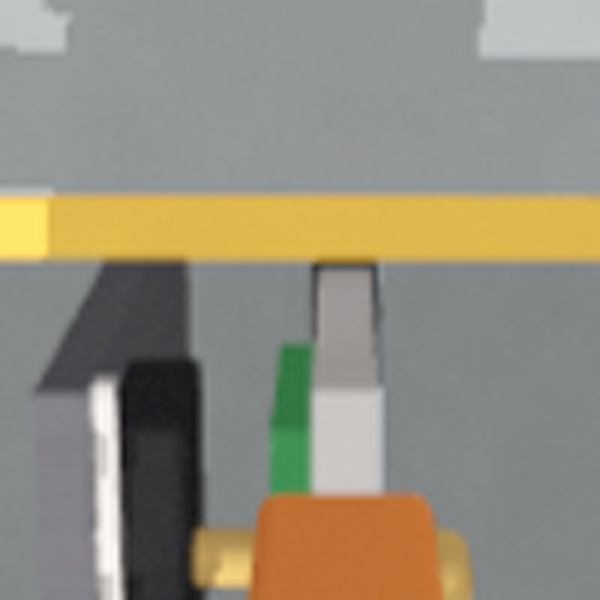

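View pics/n_scene.png

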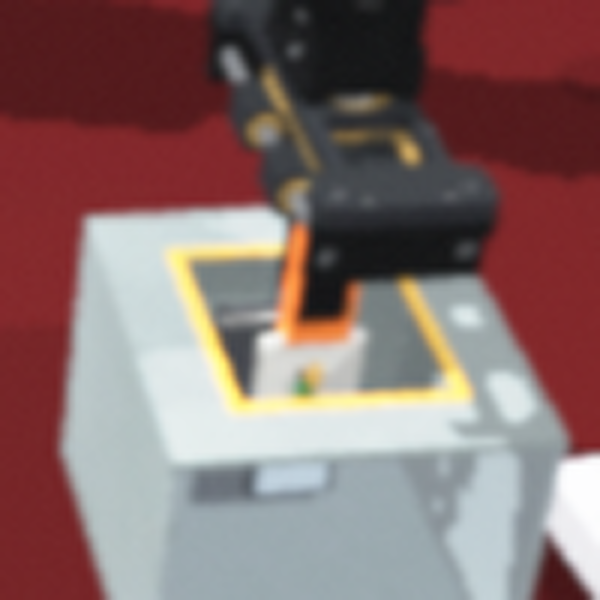

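Emit:
{"op": "play_rows", "data": {
  "series": [0,0,0,-0.0007,0,0,0,0,0,0.0003,-0.0012,0,0,0,0,0,0.0006,-0.0012,0,0,0,0,0,0.0006,-0.0012,0,0,0]
}}

```text
time: 14.97
position: [0.5285, 0.2428, 0.1392]
tool_rot: [-2.199, -2.242, 0.002]
ft_force: [-0.0, -0.5, 1.6]
grip_width: 0.178
```

Run:
```python
from h import *
go((0.5292,0.243,.139),1)
```

```text
shift [0.0002 0.0007 0.0002] turn [-0.1   0.02  0.12] t 14.97 pos [0.5285 0.2428 0.1392] F [-0.04 -0.49  1.58] g 0.178 q7 -0.38
```

Emit:
{"op": "play_rows", "data": {
  "series": [0,0,0.0007,0,0,0,0,0,0,0.001,0,0,0,0,0,0,0.001,0.0005,0,0,0,0,0,0.001,0.0008,0,0,0,0,0,0.001,0.0008,0,0,0]
}}

```text
time: 15.38
position: [0.5304, 0.2428, 0.1392]
tool_rot: [-2.2, -2.243, -0.0]
ft_force: [-0.1, -0.6, 3.5]
grip_width: 0.182
```

Run:
```python
from h import *
go((0.5292,0.243,.139),1)
```

```text
shift [ 0.0003 -0.0012  0.0002] turn [ 0.01 -0.02  0.1 ] t 15.38 pos [0.5304 0.2428 0.1392] F [-0.1  -0.55  3.54] g 0.182 q7 -0.38
```

Emit:
{"op": "play_rows", "data": {
  "series": [22,0,0,0,0,0,0,26,0,0,0,0,0,0,32,0,0,0,0,0,0,38,0,0,0,0,0,0,42,0,0,0,0,0,0,42,0,0,0,0,0,0,42,0,0,0,0,0,0]
}}

```text
time: 15.97
position: [0.5303, 0.2427, 0.1389]
tool_rot: [-2.2, -2.243, 0.0]
ft_force: [0.0, 1.3, 0.5]
grip_width: 0.411
```

Run:
```python
from h import *
import cv2
for n in ("scene","wrist"):
    d=get_image(n);f=d["frame"]
    f=f[150:250,365:465] if n=="scene" else f[170:370,220:420]
    cv2.imwrite(f"pics/o_{n}.png",cv2.resize(f,(600,600),interpolation=cv2.INTER_CUBIC)[:,:,::-1])
go((0.5292,0.243,.26),1)
```

```text
shift [ 0.0003 -0.0011 -0.121 ] turn [ 0.   -0.01  0.1 ] t 16.07 pos [0.5303 0.2427 0.139 ] F [ 0.83 -0.01 -0.61] g 0.416 q7 -0.38
```

View pics/o_wrist.png

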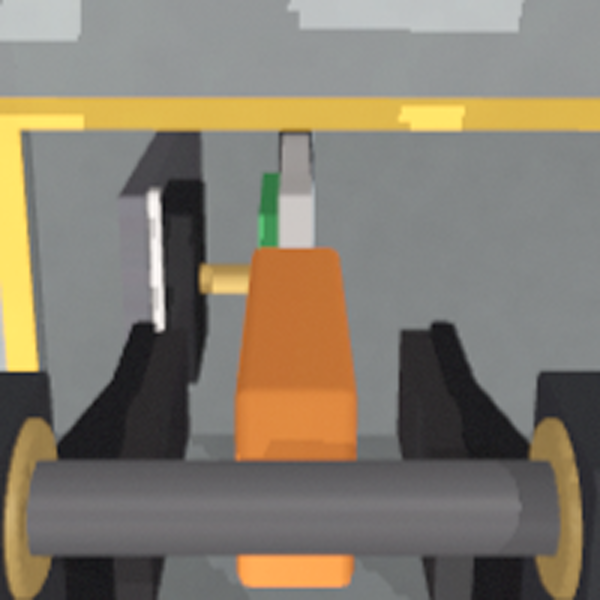

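View pics/o_scene.png

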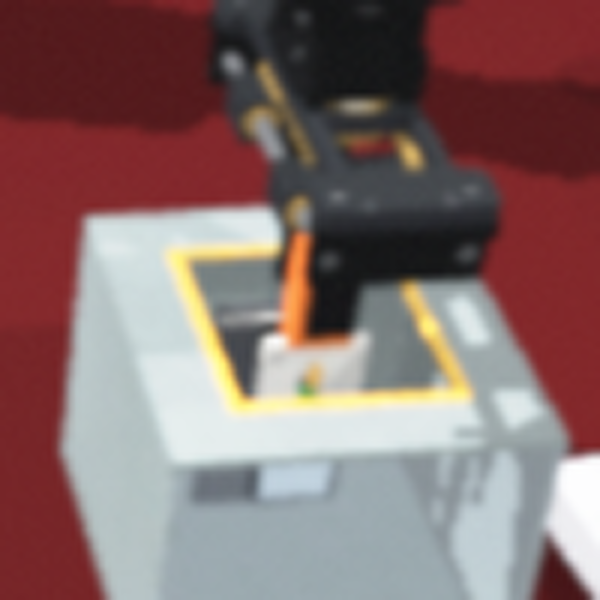

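Emit:
{"op": "play_rows", "data": {
  "series": [42,0,0,-0.005,0,0,0,42,0,0,-0.02,0,0,0,42,0,0,-0.04,0,0,0,42,0,0,-0.065,0,0,0,42,0,0,-0.09,0,0,0,42,0,0,-0.115,0,0,0,42,0,0,-0.13,0,0,0,42,0,0,-0.13,0,0,0,42,0,0,-0.13,0,0,0]
}}

```text
time: 16.82
position: [0.5308, 0.2428, 0.27]
tool_rot: [2.2, 2.242, 0.003]
ft_force: [0.5, 1.0, -0.3]
grip_width: 0.422
```

Emit:
{"op": "play_rows", "data": {
  "series": [42,-0.03,0,0,0,0,0,42,-0.06,0,0,0,0,0,42,-0.09,0,0,0,0,0,42,-0.11,0,0,0,0,0,42,-0.12,0,0,0,0,0,42,-0.12,0,0,0,0,0,42,-0.12,0,0,0,0,0]
}}

```text
time: 17.4
position: [0.5322, 0.1236, 0.2682]
tool_rot: [-2.199, -2.242, 0.001]
ft_force: [-0.3, 1.4, 0.2]
grip_width: 0.418
```

Run:
```python
from h import *
import cv2,pickle
for n in ("scene","wrist","top"):
    d=get_image(n);f=d["frame"];pickle.dump(d,open(f"p_{n}.pkl","wb"))
    if n=="scene":f=cv2.resize(f[160:240,375:455],(600,600),interpolation=cv2.INTER_CUBIC)
    if n=="top":f=cv2.resize(f[230:335,165:270],(600,600),interpolation=cv2.INTER_CUBIC)
    cv2.imwrite(f"pics/p_{n}.png",f[:,:,::-1])
go((0.5292,0.243,.26),1)
```

```text
shift [ 0.118  -0.0004  0.0085] turn [-0.04 -0.02  0.29] t 17.55 pos [0.5322 0.125  0.2685] F [-0.52  0.39 -0.28] g 0.419 q7 -0.22
```

View pics/p_wrist.png

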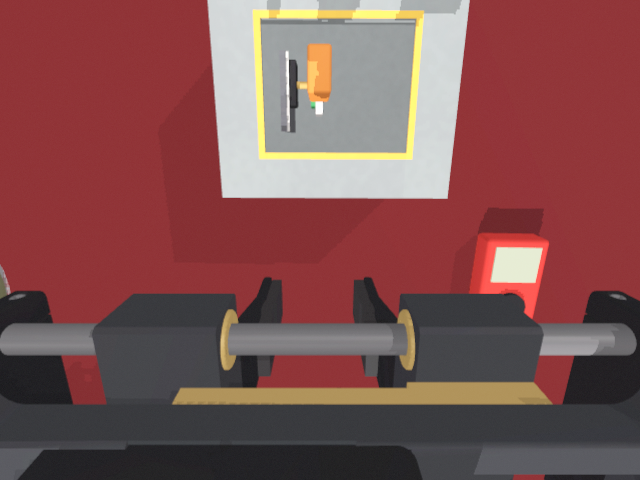

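View pics/p_scene.png

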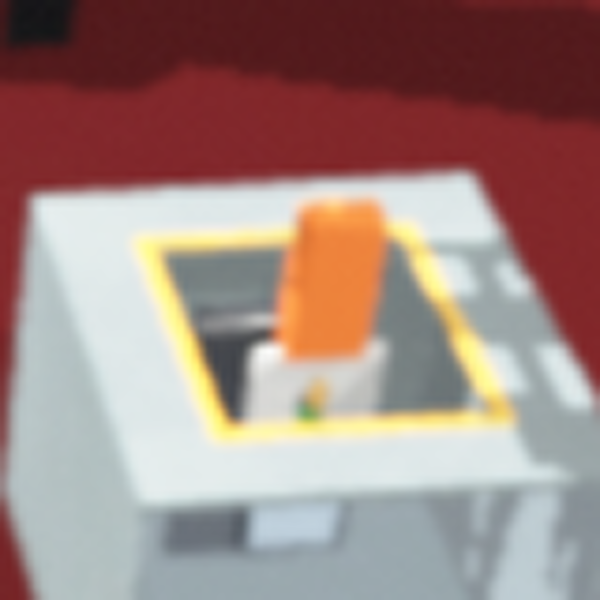

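View pics/p_top.png

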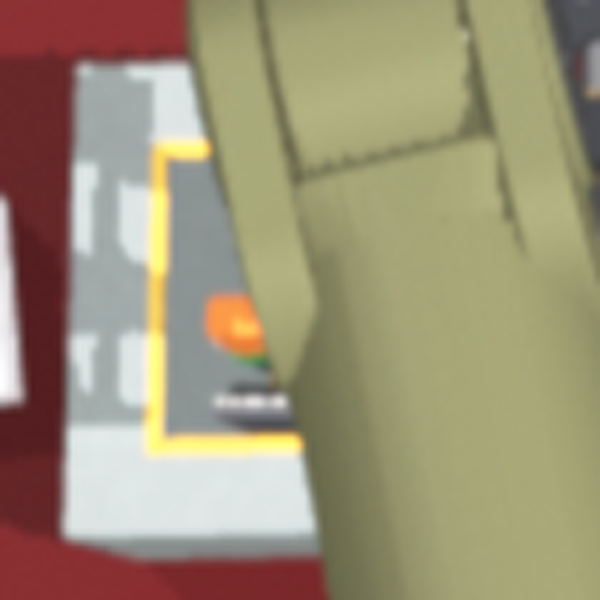

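Run:
```python
from h import *
import pickle
s=pickle.load(open("p_scene.pkl","rb"))
for z in (.121,.181):
  for y in (.231,.261):
    a=proj(s,(.5375,y,z));print(z,y,[(a[0]-375)*7.5,(a[1]-160)*7.5])
print([(p-o)*7.5 for p,o in zip(proj(s,(.53,.246,.129)),(375,160))])
```

```text
0.121 0.231 [np.float64(279.91455011619666), np.float64(359.3220001971738)]
0.121 0.261 [np.float64(360.93105916202035), np.float64(355.6625383335613)]
0.181 0.231 [np.float64(302.5078664136771), np.float64(220.39618780066695)]
0.181 0.261 [np.float64(386.18537840258455), np.float64(216.83799954816834)]
[np.float64(318.46690857873625), np.float64(327.6267675253174)]
```

Run:
```python
from bench import *
print(close_job())
```

```text
the job is handed in; nothing more can be done
None
```

The mirror now hangs on the hook, clamped by the green pad. I let go of it and handed the job in at about 17.5 s on the robot's clock.

- **Lifting and aligning:** I lifted the mirror straight out of the stand and lowered it through the opening. I found the hook about 7–8 mm to +y by camera and corrected the mirror by about 3 mm before going in. The hook tip came through the slot with no measurable resistance.
- **Hanging:** I pushed the plate about 8.5 mm into the pad at around 4 N and slid it down until it met the bar. The highest vertical force I read was 8.9 N, while easing it forward against the tip. I then pressed it down again at 3.5 N, let go and withdrew upward.
- **Last checks:** The scene picture shows the mirror upright, with the hook tip in front of the plate. The handle's edges are within about half an image pixel (1–1.5 mm) of where a properly hung mirror's would be. I saw no sign of contact with the cabinet in the forces or pictures, and the gripper was clear when I handed in.
- **Disagreements:** The cameras differed by 2–4 mm in y. I aligned using the wrist camera and the feel of the hook.
- **Not checked:** I could not read the pad's push-in directly. I took no final picture of the whole bench, but no move went near the meter, the parts box or the screwdriver.

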